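Rake a torch over the closed wine box

TASK

Check how the lid of the wooden wine box seats: first lower the open lid gently until it is fully closed. Then draw the torch out of its holder and hold it up over the box, slanting at about 45 degrees with its lens down, about 15 cm from the middle of the closed lid and pointed straight at it, from whichever side you like. Finish while still holding the torch there, steady in the gripper and touching nothing else, and leave the other things on the table where they are.

Things in the scene. Friction and masses are not known exactly. Their poses are not given: they have to be found in the camera images.
- box: open-topped pale wooden box, 160 (x) x 270 (y) x 90 mm high, walls 8 mm, fixed to the table; a bottle lies in it. Origin: centre of its underside on the table; x points from its front wall (small brass plate, near the robot) to the hinged rear wall, y along its length, z up. It stands on the robot's left or right, turned by up to 0.35 rad.
- lid (a joint): angle of the box's lid in rad: 0 is closed flat on the rim, growing as the front edge swings up and back; 1.57 is upright. It starts between 1.0 and 1.4. The hinge is stiff by friction (about 0.26 N m, some 2 N at the free edge): the lid stays where it is left and must be pushed all the way down.
- lid_hinge (a point): point on the hinge axis, at the middle of the box's rear upper edge, 90 mm above the table. Its axes are the lid's: y along the hinge; -x from the hinge to the free edge (lid 160 mm wide that way, 270 mm long, 10 mm thick); z out of the lid's outer face, upward when closed. The lid's inner face is the plane z = 0, its outer face z = 10 mm.
- lid_edge (a point): middle of the lid's free edge, half way through its thickness, 160 mm from the hinge; same axes as lid_hinge.
- lid_mid (a point): centre of the lid's outer face (the upper face once closed, then 100 mm above the table); same axes as lid_hinge.
- holder: black round cup on a 90 mm foot disc, fixed to the table, outer diameter 58 mm, 66 mm high, bore 45 mm, inner floor 8 mm above the table; the torch stands in it head down. On the other side of the robot from the box. Origin: centre of its underside, z up.
- torch: metal hand torch, 162 mm long, about 180 g: round head 40 mm in diameter, tapering 36 to 50 mm from the lens to a dark barrel 30 mm in diameter; rubber button on the tail end. Origin: centre of the lens face, which stands down in the holder; z points from lens to tail, light leaves along -z. In the holder its tail is 170 mm above the table; some 100 mm shows above the cup.
- torch_spot (a point): point on the torch's axis 150 mm ahead of its lens, in the light's path; should end on lid_mid.
- boxed_bottle: green half bottle, 58 mm in diameter, 235 mm long, lying along y in the box below the rim; stays there. Origin under its middle.
- stopper: steel bottle stopper, 34 mm disc with a stem, 42 mm high, standing between box and holder; leave alone. Origin: centre of its underside.
- foil_cutter: black foil cutter, 34 x 52 x 18 mm, lying between box and holder on the robot's side; leave alone. Origin: centre of its underside.
- tasting_cup: shallow steel tasting cup, 80 mm wide, 32 mm high, behind; leave alone. Origin: centre of its underside.
- corkscrew: corkscrew with wooden cross handle 105 mm long, lying flat, 18 mm high at most, behind on the right; leave alone. Origin under the middle of the handle.
- bung: cork barrel bung, 58 mm wide, 35 mm high, behind on the left; leave alone. Origin: centre of its underside.
Not all that is in view belongs to the job. What is meant by the torch is not blue, and is the larger of those in its own colour.

How it is judged (in metres and radians):
On the way, in this order (a step that is already met when the one before it is completed fails the run):
1. the lid is fully closed, the torch still in its holder (value of joint lid below 0.05 rad and distance between torch and holder below 0.03 m), for 0.2 s.
2. the torch is drawn clear of its holder in the fingers (z of torch in the frame of holder above 0.07 m and contact force between the fingers and torch above 1 N and contact force between torch and holder below 0.3 N and contact force between torch and box below 0.3 N), for 0.2 s.
At the end, for the whole second after the job is handed in: Lid closed (0.06 rad). Torch held still by the fingers alone, touching neither holder nor box, lens over 130 mm high, 30 to 60 degrees from vertical, the point 150 mm ahead of the lens within 50 mm of the lid's middle. Bystanders within 30 mm (boxed bottle 50 mm) of their starts (value of joint lid below 0.06 rad and angle between torch's own z axis and vertical between 0.52 and 1.05 rad and distance between torch_spot and lid_mid below 0.05 m and height (world z) of torch above 0.13 m and linear speed of torch below 0.03 m/s and contact force between the fingers and torch above 1 N and contact force between torch and holder below 0.3 N and contact force between torch and box below 0.3 N and distance of boxed_bottle from where it was at the start of the episode below 0.05 m and distance of each of stopper, foil_cutter, tasting_cup, corkscrew, bung from where it was at the start of the episode below 0.03 m); the arm keeps its last pose, push and grip.
It fails at once if the lid is slammed: it comes down on the rim faster than 2 rad/s (value of joint lid below 0.2 rad and velocity of joint lid below -2 rad/s).
It fails at once if a bystander is pushed away or knocked over (distance of boxed_bottle from where it was at the start of the episode above 0.05 m or distance of any of stopper, foil_cutter, tasting_cup, corkscrew, bung from where it was at the start of the episode above 0.03 m or angle between any of stopper, bung's own z axis and vertical above 0.6 rad).
It also fails if it takes over 58 s, if anything falls off the work surface, if the arm or the gripper's body presses on something with over 40 N, if the wrist force passes 120 N, or if a joint passes its speed limit or range.

ROBOT

A 6-joint arm with a two-finger parallel gripper is mounted at the origin on the work surface. World frame = base frame: x ahead of the robot, y to its left, z up, the work surface at z = 0. Lengths are in mm, angles in rad, forces in N, time in s.
With the tool pointing down it reaches from about 275 to 975 mm from the base axis. Payload 8.4 kg.
Tool frame: the origin (TCP) lies at the very end of the fingers, on their centre line; the grasp point (between the pads) lies 19 mm behind it; z points along the fingers, y is the line along which they close (so a half turn about z gives the same grasp; the last joint's range is limited). The gripper opens to 92 mm and grips with 3 to 60 N. Pads are 20 mm wide; open, the fingers measure 128 mm over their backs; the gripper's body (75 mm by 189 mm) begins 69 mm behind the grasp point.
Start: joints at [-1.208, 0.353, 1.633, -0, 1.155, -0.002], TCP at [222.975, -583.875, 214.583] pointing down, gripper open.
Joint ranges: [-2.63, 2.63], [-0.92, 2.1], [0.06, 2.66], [-1.3, 4.44], [0, 2.69], [-3.02, 3.02]. Speed limits (rad/s): [2.22, 2.22, 2.79, 3.14, 3.14, 3.14].

INTERFACE

Orientations are given as a unit quaternion [w, x, y, z].
In Python, from rig import * gives the robot as it stands.
- The arm moves only by the shell command python3 -m inch 'ROWS' [FORCE]. ROWS is JSON, a list of rows, each a list of 7 numbers: the shift along the tool's x, y, z in mm, then the turn, a rotation vector about the tool's x, y, z in degrees, then the closure, from -1 (fully open) to 1 (shut). A call has exactly 5 rows; each row is the pose to reach, as a shift and turn from the pose commanded when the call began, along the tool's axes at that moment; what a row does not reach only later rows make up. A row lasts 1/12 s, in which the tool goes at most 41.7 mm and 7.16 degrees, less where a joint would pass 70% of its speed; a pose out of reach is approached as far as the arm can. A call with a gripper value outside its range is refused whole. The fingers move at their own pace and stop on an object; FORCE is the grip in N (left out, the last holds). Time passes only in rows, so rows that repeat a pose let the fingers close, or fill a call up. It gives the time, the measured TCP pose, the force, the opening and the grip force at its end, in the units of the state.
- get_state(): the state, without advancing time (a new reading comes with each control period).
- capture(name): name is "scene" or "top" or "wrist"; returns the picture (480x640x3 uint8, blue, green, red); there is no depth.
- camera_params(name): a dict with "K" (3x3 intrinsics, pixels), "D" ([k1, k2, p1, p2, k3] as OpenCV has them; the pictures are not rectified), "position" and "rotation" of the camera in the world. Camera axes: x right, y down, z forward; pixel columns grow to the right and rows downward; lengths in mm; the calibration is good to about 2 mm. A picture is of the moment at which its call begins: read the wrist's pose just before it. camera_params takes no time and is no camera call; for the wrist camera it gives the pose at the moment of the call.
- close_job(): hands the job in; it is judged then, once.
The state is a dict: "clock": time; "q": joint angles; "qvel": joint speeds; "joint_torque": joint torques, N m; "tool_pos": TCP position; "ee_rot": TCP orientation; "force": force on the tool from outside, world axes, zero at the start; "ft_torque": the same for the moment, N m; "grip_width": opening from 0.0 (shut) to 1.0 (fully open); "gripper_force": force on a finger pad.
Only numpy, scipy, OpenCV 4.12 (cv2) and the standard library are available. Lean on these libraries where they do the work, as an engineer would, in place of code of your own. Each camera call takes 0.05 s, during which the arm holds its last target. There are 200 camera calls.

## Working session

There is one attempt and no reset: what is moved stays moved. The work goes in short steps, Python scripts to look and compute and a shell command to move; the robot and the scene stay as the last step left them, time stands still between calls to the robot, and variables do not carry over. Pictures are saved under pics/ and viewed, at most 10 in all, crops included, and the job is handed in when it is done.

```bash
ls; mkdir -p pics
python3 - <<'E'
from rig import *
import cv2
for n in("scene","top"):
    cv2.imwrite(f"pics/{n}0.png",capture(n)); p=camera_params(n); print(n,p)
print(get_state())
E
```

```text
pics
scene {'K': array([[562.61877557,   0.        , 314.19829093],
       [  0.        , 562.61877557, 244.08836849],
       [  0.        ,   0.        ,   1.        ]]), 'D': array([-0.06088222,  0.        ,  0.        ,  0.        ,  0.        ]), 'position': array([1282.06656573,  385.43458365,  536.83429372]), 'rotation': array([-0.24119429,  0.45655308,  0.75351439, -0.40694061])}
top {'K': array([[616.96144237,   0.        , 320.77856427],
       [  0.        , 616.96144237, 233.7687176 ],
       [  0.        ,   0.        ,   1.        ]]), 'D': array([-0.07673386,  0.        ,  0.        ,  0.        ,  0.        ]), 'position': array([ 407.67304095,    8.60615556, 1260.8716307 ]), 'rotation': array([ 0.04724103, -0.69488643,  0.7159854 , -0.04760296])}
{'clock': 0.1, 'q': array([-1.20841002e+00,  3.53584317e-01,  1.63403487e+00, -3.36240547e-05,
        1.15520403e+00, -2.39119318e-03]), 'qvel': array([ 3.59296121e-04,  4.06666117e-04, -1.52624425e-03,  8.53259962e-05,
       -2.91352768e-04,  1.79165483e-03]), 'joint_torque': array([-8.98593989e-04, -5.94914603e+01, -3.34932446e+01,  6.97718142e-02,
        1.84329035e-02, -3.16141643e-05]), 'tool_pos': array([ 222.80404219, -583.47229862,  213.94603052]), 'ee_rot': array([-6.02586177e-04,  9.83411810e-01,  1.81385867e-01, -1.25280070e-04]), 'force': array([-0.17676149,  0.19679652,  0.14828638]), 'ft_torque': array([-0.04104424, -0.03548383,  0.01159408]), 'gripper_force': 0.0, 'grip_width': 1.0017629640371364}
```

View pics/scene0.png

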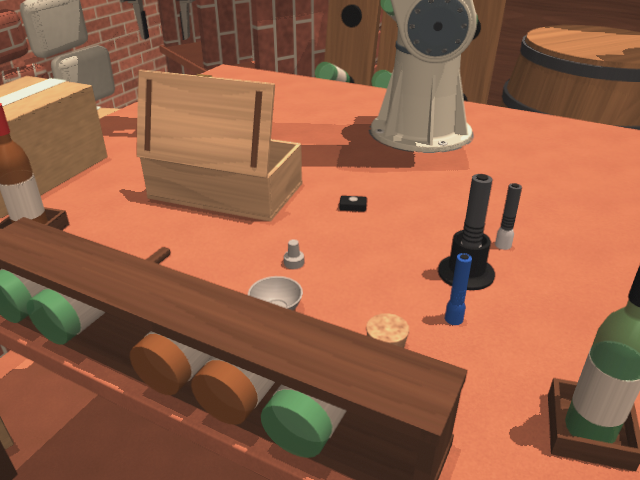

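View pics/top0.png

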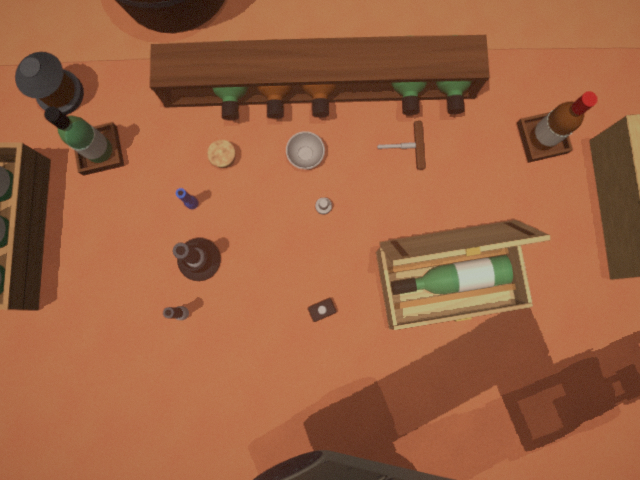

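The scene view shows the open lid with its free edge from (140,72) to (273,85), and the torch in its holder with the tail at (481,180). In the top view the box's front rim runs (395,326)–(529,305), the holder disc is at (199,259) and the tail is near (181,250).

```bash
cat > h.py <<'E'
from rig import *
import cv2, numpy as np
from scipy.spatial.transform import Rotation as R
def Rq(q): return R.from_quat(np.r_[q[1:],q[0]])
def ray(n,uv,p=None):
    p=p or camera_params(n)
    x=cv2.undistortPoints(np.array([[uv]],float),p["K"],p["D"])[0,0]
    return np.array(p["position"]),Rq(p["rotation"]).apply([x[0],x[1],1])
def onz(n,uv,z):
    c,d=ray(n,uv); return c+d*(z-c[2])/d[2]
def proj(n,P):
    p=camera_params(n); Ri=Rq(p["rotation"]).inv()
    return cv2.projectPoints(Ri.apply(np.atleast_2d(P)-p["position"]),np.zeros(3),np.zeros(3),p["K"],p["D"])[0][:,0]
def tri(uv1,uv2):
    a,d=ray("scene",uv1);b,e=ray("top",uv2)
    s=np.linalg.lstsq(np.c_[d,-e],b-a,rcond=None)[0]; P,Q=a+d*s[0],b+e*s[1]
    return (P+Q)/2,np.linalg.norm(P-Q)
E
python3 - <<'E'
from h import *
np.set_printoptions(precision=1,suppress=True)
fl=onz("top",(395,327),90);fr=onz("top",(529,306),90);rl=onz("top",(381,247),90)
print(fl,fr,rl,np.linalg.norm(fl-fr),np.linalg.norm(fl-rl))
print("yaw",np.arctan2(*(fl-fr)[[1,0]])-np.pi/2)
print("edge L/R tri",tri((273,85),(388,268)),tri((140,72),(549,238)))
print("tail",tri((481,180),(181,250)),onz("top",(181,250),170),"disc",onz("top",(199,259),3),onz("scene",(467,271),3))
for k,uv in dict(stopper=(323,206),foil=(322,310),cup=(306,151),bung=(221,153),blue=(189,201),small=(176,313)).items(): print(k,onz("top",uv,20))
t=cv2.resize(cv2.imread("pics/top0.png")[200:340,120:260],(560,560),interpolation=cv2.INTER_CUBIC)
cv2.imwrite("pics/c1.png",t)
t=cv2.resize(cv2.imread("pics/top0.png")[210:340,370:560],(760,520),interpolation=cv2.INTER_CUBIC)
cv2.imwrite("pics/c2.png",t)
E
```

```text
[ 384.6 -128.7   90. ] [ 415.2 -386.3   90. ] [ 536.8 -108.6   90. ] 259.419253219066 153.50506253129302
yaw 0.1182625891374891
edge L/R tri (array([ 487.7, -108.7,  239.5]), np.float64(11.172533587727763)) (array([ 526.5, -378. ,  239.3]), np.float64(1.0794307642559369))
tail (array([533.4, 257.6, 167.1]), np.float64(1.4247124417293815)) [533.2 256.2 170. ] disc [532.8 256.9   3. ] [529.1 260.1   3. ]
stopper [632.3  -0.8  20. ]
foil [421.5   7.6  20. ]
cup [748.9  30.9  20. ]
bung [750.4 207.2  20. ]
blue [651.2 273.8  20. ]
small [423.6 300.6  20. ]
```

View pics/c1.png

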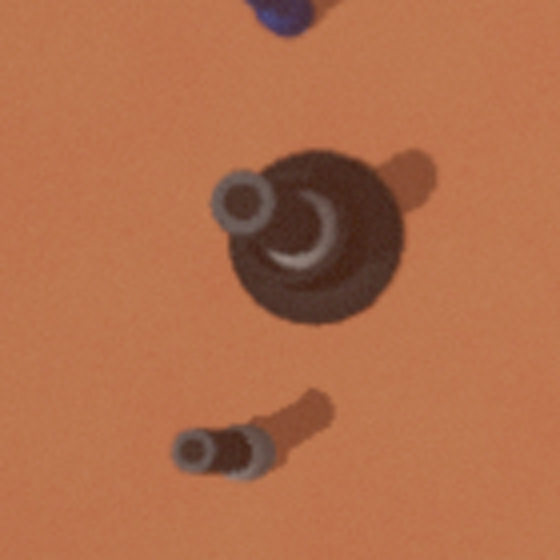

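View pics/c2.png

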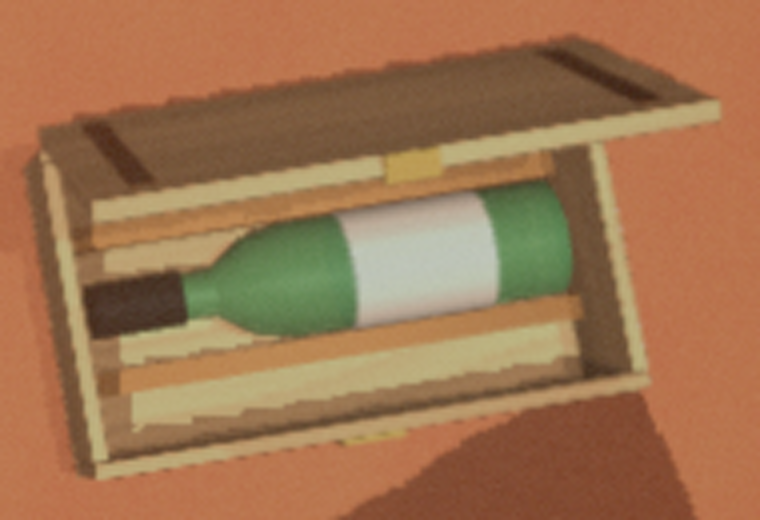

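The crops place the front rim corners at about (394,329) and (532,305.5), the rear-left corner at (380.5,247.5), and the lid edge from (393,262.5) to (550,237.5). The tail is at (180.8,250.8) and the disc at (199.3,259.3).

Run:
```python
from h import *
np.set_printoptions(precision=1,suppress=True)
fl=onz("top",(394,329.2),90);fr=onz("top",(532,305.5),90);rl=onz("top",(380.5,247.5),90)
print(fl,fr,rl,np.linalg.norm(fl-fr),np.linalg.norm(fl-rl))
yaw=np.arctan2(*(fl-fr)[[1,0]])-np.pi/2; yaw=float(np.mean([yaw,np.arctan2(*(rl-fl)[[1,0]])]))
ex=np.array([np.cos(yaw),np.sin(yaw),0]); ey=np.array([-np.sin(yaw),np.cos(yaw),0])
c=(fl+fr)/2+80*ex; c2=rl-80*ex-135*ey; print("yaw",yaw,"centre",c,c2)
eL,a=tri((273,85),(393,262.5)); eR,b=tri((140,72),(550,237.5)); print(eL,a,eR,b)
c=(c+c2)/2; hinge=c+80*ex
for th in (1.0,1.1,1.2,1.3,1.4):
    # mid thickness edge
    m=hinge-ex*(160*np.cos(th))+[0,0,160*np.sin(th)]+5*(np.sin(th)*ex+[0,0,np.cos(th)])
    print(th,m,proj("top",[m+135*ey,m-135*ey]).ravel(),proj("scene",[m+135*ey,m-135*ey]).ravel())
print("tail",tri((481,180),(180.75,250.75)),onz("top",(180.75,250.75),170),"disc",onz("top",(199.25,259.25),4))
```

```text
[ 380.6 -126.6   90. ] [ 416.  -392.2   90. ] [ 535.9 -107.6   90. ] 267.8890526334411 156.4564697501722
yaw 0.1271386001083523 centre [ 477.6 -249.3   90. ] [ 473.6 -251.7   90. ]
[ 493.5 -112.   241.3] 0.6859439756823041 [ 526.7 -379.   239.4] 2.851127582001414
1.0 [ 473.4 -250.7  227.3] [395.7 285.4 551.6 260. ] [281.9  86.5 151.3  72.6]
1.1 [ 487.4 -249.   234.9] [394.8 276.8 551.6 251.4] [278.5  84.6 146.3  70.8]
1.2 [ 502.1 -247.1  240.9] [393.7 267.7 551.2 242.3] [274.8  83.7 141.1  69.8]
1.3 [ 517.3 -245.1  245.5] [392.5 258.4 550.3 233. ] [271.   83.7 135.7  69.6]
1.4 [ 532.9 -243.1  248.5] [391.1 248.8 549.1 223.6] [266.9  84.7 130.2  70.4]
tail (array([532.2, 257.7, 166.6]), np.float64(0.6570449794674446)) [531.9 256.6 170. ] disc [532.1 256.2   4. ]
```

```bash
cat >> h.py <<'E'
np.set_printoptions(precision=1,suppress=True)
YAW=0.127; EX=np.array([np.cos(YAW),np.sin(YAW),0]); EY=np.array([-np.sin(YAW),np.cos(YAW),0])
C=np.array([475.6,-250.5,0]); H=C+80*EX+[0,0,90]; MID=C+[0,0,100]
def down(yaw): return R.from_euler("z",yaw)*R.from_euler("x",np.pi)
def go(pos,rot=None):
    s=get_state(); T=Rq(s["ee_rot"]); rot=rot or T
    print("shift",T.inv().apply(np.array(pos)-s["tool_pos"]),"turn",np.degrees((T.inv()*rot).as_rotvec()))
def tip(th,r=140,off=10): return H-EX*r*np.cos(th)+[0,0,r*np.sin(th)]+off*(np.sin(th)*EX+[0,0,np.cos(th)])
E
python3 - <<'E'
from h import *
print(H+12*EX); go(H+15*EX+[0,0,250],down(YAW))
T=down(YAW)
s=H+15*EX+[0,0,136]
for th in (1.25,1.1,.95,.8,.65,.5,.35,.2,.1,.05,0,-.03): print(th,T.inv().apply(tip(th)-s))
E
python3 -m inch '[[0,0,-25,0,0,0,0],[0,0,-50,0,0,0,1],[0,0,-80,0,0,0,1],[0,0,-110,0,0,0,1],[0,0,-126,0,0,0,1]]' 20
```

```text
[ 566.9 -238.8   90. ]
shift [ 447.3 -198.7 -125.8] turn [-0.1  0.  13.6]
1.25 [-49.7  -0.   -0. ]
1.1 [-69.6  -0.    6.7]
0.95 [-88.3  -0.   16.3]
0.8 [-105.4   -0.    28.6]
0.65 [-120.4   -0.    43.3]
0.5 [-133.1    0.    60.1]
0.35 [-143.1   -0.    78.6]
0.2 [-150.2   -0.    98.4]
0.1 [-153.3   -0.   112.1]
0.05 [-154.3   -0.   119. ]
0 [-155.   -0.  126.]
-0.03 [-155.2   -0.   130.2]
clock: 0.52
tool_pos: [223.3, -584.6, 344.0]
ee_rot: [0.002, 0.983, 0.181, 0.0]
force: [0.4, -0.2, 0.3]
grip_width: 0.66
gripper_force: 0.0
```

```bash
python3 -m inch '[[35,-15,0,0,0,1,1],[70,-31,0,0,0,3,1],[105,-47,0,0,0,5,1],[138,-62,0,0,0,7,1],[170,-76,0,0,0,8,1]]'
python3 -m inch '[[35,-15,0,0,0,1,1],[70,-30,0,0,0,2,1],[105,-46,0,0,0,3,1],[138,-60,0,0,0,4,1],[170,-74,0,0,0,5.6,1]]'
python3 - <<'E'
from h import *
print(get_state()["q"]);go(H+15*EX+[0,0,250],down(YAW))
E
```

```text
clock: 0.93
tool_pos: [355.5, -450.6, 340.3]
ee_rot: [-0.0, 0.994, 0.111, -0.0]
force: [0.2, -1.0, -0.6]
grip_width: 0.297
gripper_force: 0.0
clock: 1.35
tool_pos: [505.1, -340.6, 340.3]
ee_rot: [-0.0, 0.998, 0.063, -0.0]
force: [0.5, 0.1, 0.3]
grip_width: 0.0
gripper_force: 0.0
[-0.6  0.2  1.5 -0.   1.4  0.8]
shift [ 77.1 -93.1   0.3] turn [-0.  0.  0.]
```

```bash
python3 -m inch '[[25,-31,0,0,0,0,1],[50,-62,0,0,0,0,1],[77,-93,0,0,0,0,1],[77,-93,20,0,0,0,1],[77,-93,40,0,0,0,1]]'
python3 -m inch '[[0,0,20,0,0,0,1],[0,0,40,0,0,0,1],[0,0,60,0,0,0,1],[0,0,74,0,0,0,1],[0,0,74,0,0,0,1]]'
python3 -m inch '[[-8,0,0,0,0,0,1],[-16,0,0,0,0,0,1],[-24,0,0,0,0,0,1],[-30,0,0,0,0,0,1],[-30,0,0,0,0,0,1]]'
python3 - <<'E'
from h import *
go(H+15*EX+[0,0,136],down(YAW)); cv2.imwrite("pics/s1.png",capture("scene")[40:280,60:380])
E
```

```text
clock: 1.77
tool_pos: [570.2, -237.9, 300.7]
ee_rot: [0.0, 0.998, 0.066, 0.001]
force: [-0.9, -0.6, -0.7]
grip_width: -0.0
gripper_force: 0.0
clock: 2.18
tool_pos: [566.4, -239.2, 223.0]
ee_rot: [-0.001, 0.998, 0.064, -0.003]
force: [0.0, 0.3, -0.5]
grip_width: 0.006
gripper_force: 0.0
clock: 2.6
tool_pos: [537.5, -244.3, 227.6]
ee_rot: [0.0, 0.998, 0.063, 0.0]
force: [-0.1, -0.5, -0.2]
grip_width: 0.003
gripper_force: 0.0
shift [32.8 -1.7  1.6] turn [ 0. -0. -0.]
```

View pics/s1.png

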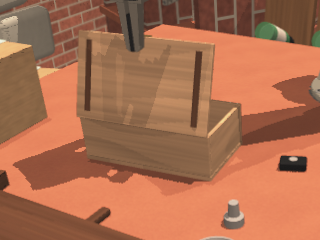

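The gripper tips sit behind the upright lid, near its upper edge (crop about (133,45)). Next I'll push along the arc.

```bash
python3 -m inch '[[-9,0,1,0,0,0,1],[-17,0,2,0,0,0,1],[-27,0,4,0,0,0,1],[-37,0,8,0,0,0,1],[-46,0,13,0,0,0,1]]'
python3 -m inch '[[-9,0,5,0,0,0,1],[-18,0,10,0,0,0,1],[-26,0,16,0,0,0,1],[-35,0,23,0,0,0,1],[-42,0,30,0,0,0,1]]'
python3 -m inch '[[-7,0,8,0,0,0,1],[-13,0,17,0,0,0,1],[-18,0,26,0,0,0,1],[-22,0,35,0,0,0,1],[-25,0,45,0,0,0,1]]'
python3 - <<'E'
from h import *
go(tip(0),down(YAW)); cv2.imwrite("pics/s2.png",capture("scene")[40:280,60:380])
E
```

```text
clock: 3.07
tool_pos: [492.0, -250.0, 213.4]
ee_rot: [0.0, 0.998, 0.064, 0.0]
force: [1.0, -0.3, 0.7]
grip_width: 0.001
gripper_force: 0.7
clock: 3.48
tool_pos: [450.3, -255.2, 182.8]
ee_rot: [-0.0, 0.998, 0.064, -0.0]
force: [0.9, 1.1, 0.3]
grip_width: 0.007
gripper_force: 0.5
clock: 3.9
tool_pos: [425.9, -258.3, 137.6]
ee_rot: [-0.0, 0.998, 0.064, -0.0]
force: [-0.2, 0.0, 0.7]
grip_width: 0.008
gripper_force: 0.4
shift [-9.7 -1.5 37.6] turn [-0.  0.  0.]
```

View pics/s2.png

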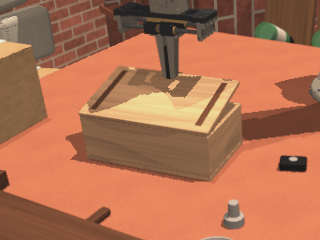

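The lid is now at roughly 0.25 rad with the tips resting on its outer face. I'll finish slowly and watch the force.

```bash
python3 -m inch '[[-2,0,7,0,0,0,1],[-4,0,14,0,0,0,1],[-6,0,21,0,0,0,1],[-7,0,27,0,0,0,1],[-8,0,32,0,0,0,1]]'
python3 -m inch '[[0,0,2,0,0,0,1],[0,0,4,0,0,0,1],[0,0,5,0,0,0,1],[0,0,6,0,0,0,1],[0,0,7,0,0,0,1]]'
```

```text
clock: 4.37
tool_pos: [418.6, -259.3, 105.9]
ee_rot: [-0.0, 0.998, 0.064, 0.0]
force: [0.9, 0.4, 1.4]
grip_width: 0.006
gripper_force: 0.3
clock: 4.78
tool_pos: [418.7, -259.3, 100.6]
ee_rot: [-0.0, 0.998, 0.064, -0.0]
force: [-6.6, 4.0, 28.0]
grip_width: 0.005
gripper_force: 13.8
```

```bash
python3 -m inch '[[0,0,0,0,0,0,1],[0,0,0,0,0,0,1],[0,0,0,0,0,0,1],[0,0,-10,0,0,0,1],[0,0,-30,0,0,0,1]]'
python3 -m inch '[[0,0,-35,0,0,0,0],[0,0,-70,0,0,0,-1],[0,0,-100,0,0,0,-1],[0,0,-130,0,0,0,-1],[0,0,-135,0,0,0,-1]]'
python3 - <<'E'
from h import *
im=capture("scene");cv2.imwrite("pics/s3.png",im[40:340,60:540]);go([532,257.3,270],down(0.0))
E
```

```text
clock: 5.2
tool_pos: [417.6, -258.6, 128.8]
ee_rot: [-0.001, 0.998, 0.064, -0.001]
force: [-0.9, -0.3, -0.8]
grip_width: 0.006
gripper_force: 0.0
clock: 5.62
tool_pos: [420.9, -260.7, 270.4]
ee_rot: [0.002, 0.998, 0.064, 0.003]
force: [1.0, -0.8, 0.6]
grip_width: 0.34
gripper_force: 0.0
shift [ 176.4 -499.3   -2.4] turn [ 0.2 -0.3  7.3]
```

View pics/s3.png

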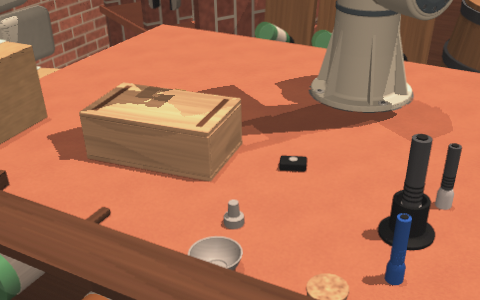

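The lid lies flat on the box, and the torch still stands in its holder at about (478,180) in the full image. Moving over to it.

```bash
python3 -m inch '[[11,-30,0,0,0,0.5,-1],[23,-66,0,0,0,1,-1],[35,-100,0,0,0,1.5,-1],[47,-133,0,0,0,2,-1],[59,-166,0,0,0,2.5,-1]]'
python3 -m inch '[[12,-33,0,0,0,0.5,-1],[23,-66,0,0,0,1,-1],[35,-100,0,0,0,1.5,-1],[47,-133,0,0,0,2,-1],[59,-166,0,0,0,2.5,-1]]'
python3 -m inch '[[10,-33,0,0,0,0.5,-1],[20,-66,0,0,0,1,-1],[30,-100,0,0,0,1.5,-1],[36,-120,0,0,0,2,-1],[36,-120,0,0,0,2.3,-1]]'
python3 - <<'E'
from h import *
print(get_state()["q"]);go([532,257.3,94],down(0.0))
p=camera_params("wrist");cv2.imwrite("pics/w1.png",capture("wrist"));print(proj("wrist",[[532,257.3,170]]))
E
```

```text
clock: 6.08
tool_pos: [455.5, -85.4, 263.5]
ee_rot: [-0.0, 0.999, 0.041, -0.001]
force: [0.7, -0.3, 0.1]
grip_width: 0.754
gripper_force: 0.0
clock: 6.5
tool_pos: [500.5, 85.0, 263.4]
ee_rot: [0.0, 1.0, 0.02, -0.001]
force: [0.3, -0.8, -0.5]
grip_width: 1.003
gripper_force: 0.0
clock: 6.92
tool_pos: [532.3, 208.1, 263.0]
ee_rot: [-0.0, 1.0, 0.001, -0.001]
force: [-0.7, -0.8, -1.0]
grip_width: 0.998
gripper_force: 0.0
[0.4 0.2 1.7 0.  1.2 1.9]
shift [  0.  -49.1 169. ] turn [-0.   0.1  0.1]
[[248.3 234.7]]
```

View pics/w1.png

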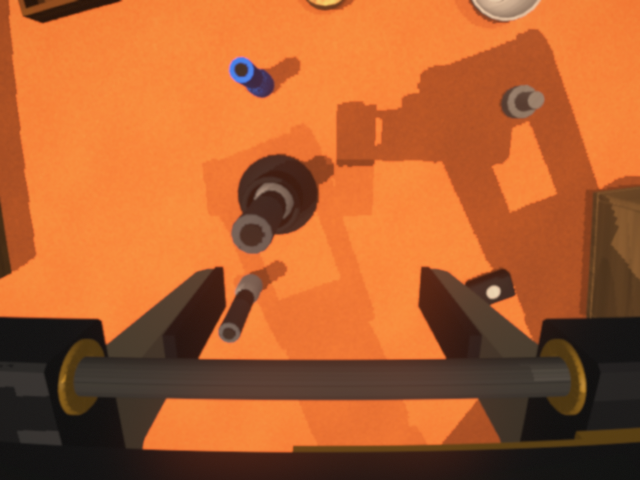

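The wrist view shows the torch tail at (252,233), within 4 px of where I predicted it. I'll centre over it, go down and grip.

```bash
python3 -m inch '[[0,-25,0,0,0,0,-1],[0,-48,0,0,0,0,-1],[0,-48,0,0,0,0,-1],[0,-48,15,0,0,0,-1],[0,-48,35,0,0,0,-1]]'
python3 -m inch '[[0,0,25,0,0,0,-1],[0,0,50,0,0,0,-1],[0,0,75,0,0,0,-1],[0,0,100,0,0,0,-1],[0,0,120,0,0,0,-1]]'
python3 -m inch '[[0,0,7,0,0,0,-1],[0,0,14,0,0,0,-1],[0,0,14,0,0,0,-1],[0,0,14,0,0,0,-1],[0,0,14,0,0,0,0]]' 30
python3 -m inch '[[0,0,0,0,0,0,0.3],[0,0,0,0,0,0,1],[0,0,0,0,0,0,1],[0,0,0,0,0,0,1],[0,0,0,0,0,0,1]]' 30
python3 -m inch '[[0,0,0,0,0,0,1],[0,0,0,0,0,0,1],[0,0,0,0,0,0,1],[0,0,0,0,0,0,1],[0,0,0,0,0,0,1]]' 40
```

```text
clock: 7.38
tool_pos: [532.7, 251.7, 230.1]
ee_rot: [-0.0, 1.0, 0.0, 0.001]
force: [-0.2, 0.3, -0.3]
grip_width: 1.001
gripper_force: 0.0
clock: 7.8
tool_pos: [530.9, 250.3, 107.4]
ee_rot: [0.001, 1.0, -0.0, -0.001]
force: [0.2, -0.6, -0.5]
grip_width: 0.997
gripper_force: 0.0
clock: 8.22
tool_pos: [532.9, 252.7, 96.8]
ee_rot: [-0.0, 1.0, -0.0, 0.001]
force: [-0.8, -0.4, 0.3]
grip_width: 0.949
gripper_force: 0.0
clock: 8.63
tool_pos: [532.2, 252.7, 95.8]
ee_rot: [-0.0, 1.0, 0.0, 0.0]
force: [-0.0, 0.5, -0.6]
grip_width: 0.585
gripper_force: 0.0
clock: 9.05
tool_pos: [532.2, 254.2, 95.4]
ee_rot: [-0.002, 1.0, -0.001, 0.0]
force: [-0.6, 8.1, -5.2]
grip_width: 0.325
gripper_force: 39.5
```

Gripped at a 30 mm opening. I'll shift to take off the side load, then lift straight up.

```bash
python3 -m inch '[[0,-2,0,0,0,0,1],[0,-3,-5,0,0,0,1],[0,-4,-15,0,0,0,1],[0,-4,-28,0,0,0,1],[0,-4,-42,0,0,0,1]]'
python3 -m inch '[[0,0,-18,0,0,0,1],[0,0,-38,0,0,0,1],[0,0,-58,0,0,0,1],[0,0,-78,0,0,0,1],[0,0,-95,0,0,0,1]]'
python3 -m inch '[[0,0,-25,0,0,0,1],[0,0,-50,0,0,0,1],[0,0,-75,0,0,0,1],[0,0,-90,0,0,0,1],[0,0,-90,0,0,0,1]]'
python3 - <<'E'
from h import *
print(get_state()["q"])
for az in (1.57,1.2,1.9):  # azimuth of hand from lid
    u=np.array([np.cos(az),np.sin(az),1])/2**.5; z=-u
    x=np.array([np.sin(az),-np.cos(az),0]); T=R.from_matrix(np.c_[x,np.cross(z,x),z])
    print(az,MID+236*u); go(MID+236*u,T)
E
```

```text
clock: 9.47
tool_pos: [531.7, 256.1, 138.3]
ee_rot: [0.0, 1.0, 0.0, -0.001]
force: [-0.4, -0.2, -2.2]
grip_width: 0.322
gripper_force: 39.9
clock: 9.88
tool_pos: [532.1, 256.2, 234.9]
ee_rot: [0.0, 1.0, -0.0, 0.0]
force: [0.4, 0.7, -2.1]
grip_width: 0.321
gripper_force: 39.9
clock: 10.3
tool_pos: [533.4, 256.8, 327.3]
ee_rot: [-0.001, 1.0, -0.0, 0.003]
force: [1.4, 1.2, -2.2]
grip_width: 0.322
gripper_force: 39.9
[ 0.4  0.2  1.6 -0.   1.3  2. ]
1.57 [475.7 -83.6 266.9]
shift [-58.  340.6  59.3] turn [-45.1  -0.3  -0.1]
1.2 [536.1 -95.  266.9]
shift [  2.4 351.9  59.6] turn [-44.7  -8.6  20. ]
1.9 [421.7 -92.6 266.9]
shift [-112.1  349.6   59. ] turn [-44.7   7.1 -18. ]
```

```bash
python3 -m inch '[[-5,20,0,0,0,0,1],[-10,45,0,0,0,0,1],[-16,75,0,0,0,0,1],[-23,105,0,0,0,0,1],[-30,130,0,0,0,0,1]]'
python3 -m inch '[[-5,22,0,-4,0,0,1],[-10,44,0,-8,0,0,1],[-15,66,0,-12,0,0,1],[-20,88,0,-17,0,0,1],[-25,110,0,-22,0,0,1]]'
python3 - <<'E'
from h import *
print(get_state()["q"])
u=np.array([0,1,1])/2**.5; z=-u; x=np.array([1,0,0]); T=R.from_matrix(np.c_[x,np.cross(z,x),z])
go(MID+236*u,T)
E
```

```text
clock: 10.72
tool_pos: [500.7, 124.6, 321.6]
ee_rot: [0.001, 1.0, 0.0, -0.001]
force: [0.5, -0.1, -2.3]
grip_width: 0.324
gripper_force: 39.9
clock: 11.13
tool_pos: [476.5, 15.0, 322.6]
ee_rot: [0.193, 0.981, -0.0, -0.0]
force: [0.6, -0.4, -2.4]
grip_width: 0.323
gripper_force: 39.9
[ 0.3  0.1  1.8 -0.4  1.4  2. ]
shift [-0.8 70.2 88.9] turn [-22.8   0.   -0. ]
```

```bash
python3 -m inch '[[0,12,15,-4,0,0,1],[0,26,32,-9,0,0,1],[0,42,52,-14,0,0,1],[0,57,71,-19,0,0,1],[0,70,89,-23,0,0,1]]'
python3 -m inch '[[0,0,0,0,0,0,1],[0,0,0,0,0,0,1],[0,0,0,0,0,0,1],[0,0,0,0,0,0,1],[0,0,0,0,0,0,1]]'
python3 - <<'E'
from h import *
u=np.array([0,1,1])/2**.5; z=-u; x=np.array([1,0,0]); T=R.from_matrix(np.c_[x,np.cross(z,x),z])
go(MID+236*u,T)
s=get_state(); print(proj("top",[s["tool_pos"]-86*u,s["tool_pos"]+86*z,MID]),proj("scene",[s["tool_pos"]+86*z,MID]))
a=capture("scene")[40:340,60:460];b=capture("top")[100:400,240:640]
cv2.imwrite("pics/f.png",np.hstack([a,b]))
E
```

```text
clock: 11.55
tool_pos: [476.5, -82.5, 265.3]
ee_rot: [0.384, 0.923, 0.001, -0.0]
force: [-0.3, -0.6, -1.9]
grip_width: 0.322
gripper_force: 39.9
clock: 11.97
tool_pos: [477.8, -81.2, 267.4]
ee_rot: [0.382, 0.924, -0.001, 0.001]
force: [-0.5, -0.1, -1.7]
grip_width: 0.326
gripper_force: 39.9
shift [-2.2  1.3  2.1] turn [-0.1 -0.1 -0.1]
[[408.4 273. ]
 [408.4 273. ]
 [457.8 276.3]] [[263.7  99.6]
 [219.9 144.5]]
```

View pics/f.png

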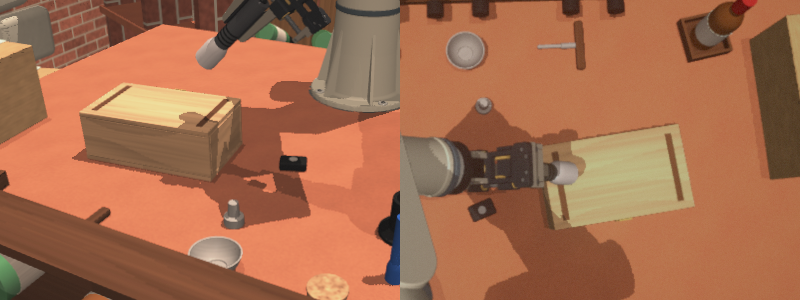

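The lens shows at (265,100) in the scene view and (412,273) in the top view, both matching the prediction. It aims at the lid's middle, and the lid is closed and clear of the torch.

```bash
python3 -c "
from rig import *
print(close_job())"
```

```text
the job is handed in; nothing more can be done
None
```

The job is handed in (verdict not shown): the lid is closed, and the gripper is holding the torch still at about 45°, lens about 15 cm from the lid's middle and pointed at it, clear of the box, with the bystanders it passed still in place in the last pictures.

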